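# Empty a padlock shell and hold it home in the sprung jig

## Robot

A 7-joint arm with a two-finger parallel gripper is mounted at the origin on the work surface. World frame = base frame: x ahead of the robot, y to its left, z up, the work surface at z = 0. Lengths are in m, angles in rad, forces in N, time in s.
With the tool pointing down it reaches from about 0.4 to 0.875 m from the base axis. Payload 19.3 kg.
Tool frame: the origin (TCP) lies where the fingers leave the gripper's body, on its centre line; the fingertips stand bot.tip_reach ahead of it and the grasp point (between the pads) lies 54 mm ahead of it (bot.tip_reach is the distance from the TCP to the fingertips, in m); z points along the fingers, y is the line along which they close (so a half turn about z gives the same grasp; the last joint's range is limited). The gripper opens to 85 mm and grips with 20 to 120 N. Pads are 22 mm wide; open, the fingers measure 114 mm over their backs; the gripper's body (76 mm by 85 mm) begins 54 mm behind the grasp point. The pads swing forward as they close: fully open they stand 13 mm farther back than shut.
Start: joints at [1.105, 0.521, -0.036, 1.599, 0.021, 1.021, -0.113], TCP at [0.241, -0.577, 0.304] pointing down, gripper open.
Joint ranges: [-2.91, 2.91], [-0.3, 2.13], [-1.5, 1.42], [0.17, 2.43], [-1.26, 4.41], [0.16, 1.93], [-2.52, 2.52]. Speed limits (rad/s): [1.89, 1.89, 2.39, 2.39, 3.01, 3.01, 3.01].

## Interface

Orientations are given as [roll, pitch, yaw] about the fixed x, y, z axes, in that order (R = Rz(yaw) Ry(pitch) Rx(roll)).
In Python, from workcell import bot gives the robot as it stands. The module is installed in compiled form; this text tells all that it offers.
- The arm moves only by the shell command python3 -m jog 'ROWS' [FORCE]. ROWS is JSON, a list that holds one entry, the list of rows, each a list of 7 numbers: the shift along the tool's x, y, z in mm, then the turn, a rotation vector about the tool's x, y, z in rad, then the opening, from 0 (shut) to 1 (fully open). In form: [[[tx, ty, tz, wx, wy, wz, fingers], ...]]. A call has 1 to 5 rows; each row shifts and turns the commanded pose from where the row before left it, along the tool's axes as they then stand; what a row does not reach is not made up. A row lasts 1/10 s, in which the tool goes at most 50 mm and 8.59 degrees, less where a joint would pass 70% of its speed; a pose out of reach is approached as far as the arm can. A call is refused whole if a number of a shift passes 50 or a number of a turn 0.15, either way. A call with a gripper value outside its range is refused whole. The fingers move at their own pace and stop on an object; FORCE is the grip in N (left out, the last holds). Time passes only in rows, so rows that do not move let the fingers close. It gives the time, the measured TCP pose, the force, the opening and the grip force at its end, in the units of the state.
- bot.observe(): the state, without advancing time (a new reading comes with each control period).
- bot.grab_frame(name): name is "side" or "top" or "wrist"; returns a dict with "img" (384x512x3 uint8, red, green, blue), "intrinsics" (3x3 intrinsics, pixels), "R" (3x3) and "t" (3): a world point X has camera coordinates R X + t; the wrist camera has in their place "tool_from_camera" (4x4, takes a point from camera to tool coordinates, whose origin is the TCP and whose axes are the flange's). Camera axes: x right, y down, z forward; pixel columns grow to the right and rows downward; lengths in m; the calibration is good to about 2 mm. A picture is of the moment at which its call begins: read the wrist's pose just before it. There is no depth.
- bot.job_done(): hands the job in; it is judged then, once.
Trained networks look in a picture, given as the dict that the camera call returned (one of the last four; its "shot" number tells which), for a name from the list of things; names that differ only in an ending like _2 or _b are one class to them, and where a whole thing is asked for, a point or a joint stands for the part that bears it (a point fixed in the world has none). Each returns a list of dicts, best first, with "conf" (0 to 1); they miss things now and then, are a little off and sometimes report something else, mostly with a low value. They report only what shows in the picture. A call takes as long as a camera call. They do not tell look-alikes from the thing itself.
- bot.trace(query, picture): "region" (384x512 bool, what is visible of it).
- bot.spot_point(query, picture): "xyz" ([x, y, z] in m, in world coordinates, good to about 4 mm: a listed point, or the origin of a listed thing).
The state is a dict: "clock": time; "qpos": joint angles; "qd": joint speeds; "joint_efforts": joint torques, N m; "position": TCP position; "tool_rot": TCP orientation; "force": force on the tool from outside, world axes, zero at the start; "moment": the same for the moment, N m; "grip_width": finger opening in m; "finger_force": force on a finger pad.
Only numpy, scipy, OpenCV 4.12 (cv2) and the standard library are available. Lean on these libraries where they do the work, as an engineer would, in place of code of your own. Each camera call takes 0.05 s, during which the arm holds its last target. There are 200 camera calls.

## Task

Tip the open padlock shell over the grey parts tray so that all three loose locking balls drop into the tray. Then stand the shell upright, mouth up, on the bed of the jig, and push its narrow end squarely against the sprung plunger until the shell is hard against the stop block, without forcing it. Finish while holding it pressed there, and leave the other things on the bench alone.

Things in the scene. Friction and masses are not known exactly. Their poses are not given: they have to be found in the camera images.
- shell_center (a point): Centre (half-way up) of the loose laminated steel padlock shell, an open-topped box 70 long (its x) x 42 thick (its y) x 62 high (its z, up out of the mouth), about 0.25 to 0.42 kg. It starts standing mouth up, with the three balls loose in it. The two ends are alike.
- shell: The same padlock shell; origin at the centre of its underside, axes as above. Cavity: floor 6 thick, side walls 4 thick, so 34 across; along x it widens from about 46 at the floor to 61 at the mouth, so balls roll out once it is tipped about its y to about 105 degrees.
- ball0_center (a point): Centre of a steel locking ball, 14 diameter, 12 g, at first loose inside the shell.
- ball1_center (a point): Centre of a steel locking ball, 14 diameter, 12 g, at first loose inside the shell.
- ball2_center (a point): Centre of a steel locking ball, 14 diameter, 12 g, at first loose inside the shell.
- tray: Open grey plastic parts tray, fixed to the bench, outside 170 (its x) x 130 (its y) x 40 high, walls 4 thick; origin at the centre of its underside.
- jig: Fixed jig: a flat aluminium bed 14 thick, 90 wide (its y), open on three sides. Along its x the bed runs from -130 to +45, and a stop block stands on it from x = 0 to +45. The origin is at the bench, below the middle of the stop block's face; x is the push direction, into the block.
- stop_block: The painted grey stop block on the jig bed, 45 (x) x 70 (y) x 50 high, top 64 above the bench, its flat face looking along -x of the jig; origin at bed height at the middle of the face. This face is the hard stop. It stands a push of up to 60 N.
- stop_face (a point): Point on the stop block's face at the middle of the plunger's hole, 42 above the bench; axes as the jig's.
- plunger (a joint): How far the plunger is pushed in (m): 0 = fully out, 0.014 = flush with the stop face (further travel is free inside the block). The spring takes 3.5 N to start and 8.4 N at flush, and pushes back out when let go.
- plunger_nose (a point): The plunger: a round steel pin 13 across, 28 above the bed, on the jig's middle line, standing out 14 from the stop face; this point is the middle of its nose, axes as the jig's.
- padlock: small complete closed padlock, brass, 50 x 24 x 44 with a steel shackle on top, 78 high; a bystander; origin at its underside.
- screwdriver: screwdriver 180 long, lying; a bystander; origin at its underside.
- oil: white oil bottle, 36 across, 100 high; a bystander; origin at its underside.
- cylinder_lock: brass lock cylinder 60 long, 17 high, lying; a bystander; origin at its underside.
- key: one brass key, 55 long, lying flat; a bystander; origin at its underside.
- pin_jar: small glass jar with steel cap, 48 across, 50 high; a bystander; origin at its underside.
- hammer: small hammer, 220 long, lying; a bystander; origin at its underside.
Mind the look-alikes: they are no part of the job. Leave any blue look-alike of the shell alone.

How it is judged:
By the outcome, as a careful person would: the job done as asked, in the order asked, and still so for the second after the job is handed in, while the arm keeps its last pose, push and grip.
It also fails if it takes over 69 s, if anything falls off the work surface, if the arm or the gripper's body presses on something with over 40 N, if the wrist force passes 120 N, or if a joint passes its speed limit or range.

## Working session

There is one attempt and no reset: what is moved stays moved. The work goes in short steps, Python scripts to look and compute and a shell command to move; the robot and the scene stay as the last step left them, time stands still between calls to the robot, and variables do not carry over. Pictures are saved under pics/ and viewed, at most 10 in all, crops included, and the job is handed in when it is done.

```bash
mkdir -p pics; cat > h.py <<'E'
from workcell import bot
import numpy as np, cv2
from scipy.spatial.transform import Rotation as Ro
def save(f,n): cv2.imwrite('pics/'+n+'.png',f['img'][:,:,::-1])
def st():
    s=bot.observe(); print({k:np.round(s[k],3).tolist() for k in ['clock','qpos','position','tool_rot','force','moment','grip_width','finger_force']}); return s
E
python3 - <<'E'
from h import *
st(); print(bot.tip_reach)
a=bot.grab_frame('top'); b=bot.grab_frame('side')
cv2.imwrite('pics/a.png',np.vstack([a['img'],b['img']])[:,:,::-1][:, :] if 0 else a['img'][:,:,::-1]); save(b,'b')
for q in ['shell_center','shell','tray','jig','stop_face','plunger_nose','padlock','oil','hammer','pin_jar','screwdriver','key','cylinder_lock']:
    for n,f in (('t',a),('s',b)):
        print(q,n,[(np.round(d['xyz'],3).tolist(),round(d['conf'],2)) for d in bot.spot_point(q,f)[:3]])
E
```

```text
{'clock': 0.0, 'qpos': [1.105, 0.522, -0.036, 1.6, 0.021, 1.021, -0.113], 'position': [0.241, -0.576, 0.303], 'tool_rot': [-3.14, 0.0, 0.396], 'force': [0.055, 0.142, -0.72], 'moment': [-0.022, -0.01, -0.006], 'grip_width': 0.086, 'finger_force': 0.0}
0.0726
shell_center t [([0.44, 0.06, 0.028], 0.79), ([0.482, -0.063, 0.034], 0.73), ([0.545, 0.119, 0.032], 0.57)]
shell_center s [([0.545, 0.116, 0.032], 0.79), ([0.433, 0.058, 0.024], 0.75), ([0.476, -0.06, 0.029], 0.74)]
shell t [([0.482, -0.069, 0.002], 0.57), ([0.543, 0.119, 0.0], 0.57), ([0.435, 0.056, 0.001], 0.53)]
shell s [([0.43, 0.06, -0.0], 0.58), ([0.544, 0.116, 0.003], 0.55)]
tray t [([0.533, -0.231, -0.002], 0.59)]
tray s [([0.533, -0.237, -0.002], 0.73), ([0.672, 0.032, -0.001], 0.48)]
jig t [([0.571, 0.258, 0.001], 0.63)]
jig s [([0.577, 0.264, 0.001], 0.6)]
stop_face t [([0.576, 0.262, 0.044], 0.66), ([0.532, -0.23, -0.003], 0.23)]
stop_face s [([0.574, 0.256, 0.043], 0.58)]
plunger_nose t [([0.668, 0.028, -0.0], 0.52), ([0.558, 0.262, 0.039], 0.45)]
plunger_nose s [([0.576, 0.263, 0.014], 0.47), ([0.564, 0.262, 0.041], 0.38)]
padlock t [([0.666, 0.031, 0.001], 0.67), ([0.72, 0.078, 0.005], 0.3)]
padlock s [([0.673, 0.028, -0.002], 0.87)]
oil t [([0.345, 0.162, 0.0], 0.73), ([0.713, -0.051, -0.001], 0.58)]
oil s [([0.716, -0.053, 0.001], 0.92)]
hammer t [([0.3, 0.323, 0.002], 0.64)]
hammer s [([0.301, 0.32, 0.004], 0.63), ([0.72, 0.073, 0.002], 0.59)]
pin_jar t [([0.721, 0.078, 0.002], 0.54), ([0.579, 0.264, 0.043], 0.39)]
pin_jar s [([0.719, 0.074, -0.0], 0.91)]
screwdriver t [([0.597, -0.001, 0.004], 0.6), ([0.304, 0.322, 0.002], 0.47), ([0.72, 0.076, 0.001], 0.39)]
screwdriver s [([0.601, -0.003, -0.0], 0.66)]
key t [([0.347, 0.161, 0.0], 0.48)]
key s [([0.346, 0.159, -0.0], 0.43)]
cylinder_lock t [([0.378, -0.16, 0.003], 0.53)]
cylinder_lock s [([0.376, -0.159, -0.005], 0.46)]
```

View pics/a.png

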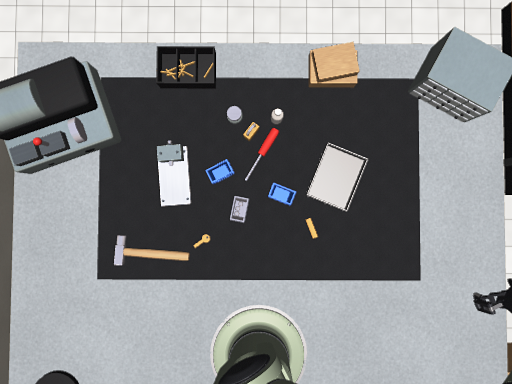

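View pics/b.png

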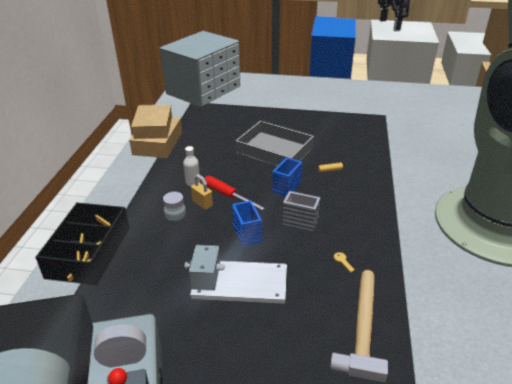

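The loose shell is the grey one at top-view pixel (240,209), near (0.437, 0.058). The two blue boxes are look-alikes. The tray is at (338,176), and the jig at (173,175) has its stop at the far end. I'll tilt the grasp toward the robot so the mouth clears the gripper when the shell is tipped.

```bash
cat >> h.py <<'E'
def pose():
    s=bot.observe(); return np.array(s['position']),Ro.from_euler('xyz',s['tool_rot'])
def plan(p,rpy,N,start=None):
    "print N equal rows leading from the present (or start) TCP pose to p,rpy"
    p0,R0=start or pose(); R1=Ro.from_euler('xyz',rpy)
    w=(R0.inv()*R1).as_rotvec()/N
    S=sum(Ro.from_rotvec(k*w).as_matrix() for k in range(N))
    t=np.linalg.solve(S,R0.inv().apply(np.array(p)-p0))*1000
    print('rows',N,np.round(t,1).tolist(),np.round(w,4).tolist()); return np.array(p),R1
def ray(f,uv,z,pz=None):
    "pixels -> world points on plane z"
    if 'R' in f: R=np.array(f['R']).T; c=-R@np.array(f['t'])
    else:
        p,Rt=pz; T=np.array(f['tool_from_camera']); R=Rt.as_matrix()@T[:3,:3]; c=p+Rt.apply(T[:3,3])
    uv=np.atleast_2d(uv).astype(float)
    d=(R@np.linalg.inv(f['intrinsics'])@np.c_[uv,np.ones(len(uv))].T).T
    return c+d*((z-c[2])/d[:,2])[:,None]
E
python3 - <<'E'
from h import *
plan([.46,.05,.30],[np.pi,0,-.218],20)
f=bot.grab_frame('top'); w=bot.grab_frame('wrist'); print(np.round(w['tool_from_camera'],3).tolist())
for q,z in(('tray',.04),('jig',.014)):
    r=bot.trace(q,f)[0]['region'].astype(np.uint8)
    c=cv2.findContours(r,0,1)[0]; c=max(c,key=cv2.contourArea)[:,0]
    print(q,[np.round(v,3) for v in cv2.minAreaRect((ray(f,c,z)[:,:2]*1000).astype(np.float32))])
E
```

```text
rows 20 [14.4, -30.5, 0.2] [-0.0, 0.0, 0.0307]
[[0.001, -0.948, -0.319, 0.082], [1.0, 0.001, 0.0, -0.0], [-0.0, -0.319, 0.948, -0.07], [0.0, 0.0, 0.0, 1.0]]
tray [array([ 531.031, -227.975]), array([135.533, 179.032]), np.float64(68.26)]
jig [array([541.959, 258.553]), array([194.632,  93.882]), np.float64(5.085)]
```

```bash
R='[14.4,-30.5,0.2,0,0,0.0307,0.8]'; 
python3 -m jog '[[[14.4,-30.5,0.2,0,0,0.0307,0.8],[14.4,-30.5,0.2,0,0,0.0307,0.8],[14.4,-30.5,0.2,0,0,0.0307,0.8],[14.4,-30.5,0.2,0,0,0.0307,0.8],[14.4,-30.5,0.2,0,0,0.0307,0.8]]]'
python3 -m jog '[[[14.4,-30.5,0.2,0,0,0.0307,0.8],[14.4,-30.5,0.2,0,0,0.0307,0.8],[14.4,-30.5,0.2,0,0,0.0307,0.8],[14.4,-30.5,0.2,0,0,0.0307,0.8],[14.4,-30.5,0.2,0,0,0.0307,0.8]]]'
python3 -m jog '[[[14.4,-30.5,0.2,0,0,0.0307,0.8],[14.4,-30.5,0.2,0,0,0.0307,0.8],[14.4,-30.5,0.2,0,0,0.0307,0.8],[14.4,-30.5,0.2,0,0,0.0307,0.8],[14.4,-30.5,0.2,0,0,0.0307,0.8]]]'
python3 -m jog '[[[14.4,-30.5,0.2,0,0,0.0307,0.8],[14.4,-30.5,0.2,0,0,0.0307,0.8],[14.4,-30.5,0.2,0,0,0.0307,0.8],[14.4,-30.5,0.2,0,0,0.0307,0.8],[14.4,-30.5,0.2,0,0,0.0307,0.8]]]'
python3 -m jog '[[[0,0,0,0,0,0,0.8]]]'
python3 - <<'E'
from h import *
s=st(); pz=pose(); f=bot.grab_frame('wrist'); save(f,'c')
for q in('shell_center','shell'):print([(np.round(d['xyz'],3).tolist(),round(d['conf'],2)) for d in bot.spot_point(q,f)[:3]])
for d in bot.trace('shell',f)[:3]:
    ys,xs=np.nonzero(d['region']); print(d['conf'],xs.min(),xs.max(),ys.min(),ys.max())
E
```

```text
clock: 2.1
position: [0.2588, -0.4078, 0.303]
tool_rot: [3.141, -0.0, 0.241]
force: [0.5, 0.0, 1.3]
grip_width: 0.0686
finger_force: 0.0
clock: 2.6
position: [0.3024, -0.2451, 0.3021]
tool_rot: [3.141, -0.0, 0.087]
force: [0.4, -0.2, -0.2]
grip_width: 0.0687
finger_force: 0.0
clock: 3.1
position: [0.3704, -0.0908, 0.3012]
tool_rot: [3.141, -0.001, -0.066]
force: [0.7, -0.7, 0.3]
grip_width: 0.0688
finger_force: 0.0
clock: 3.6
position: [0.4611, 0.0513, 0.3001]
tool_rot: [-3.142, -0.0, -0.219]
force: [0.5, -0.4, 0.7]
grip_width: 0.0682
finger_force: 0.0
clock: 3.7
position: [0.4622, 0.0535, 0.2999]
tool_rot: [-3.14, -0.001, -0.215]
force: [-0.8, -0.9, -0.4]
grip_width: 0.0683
finger_force: 0.0
{'clock': 3.7, 'qpos': [0.038, 0.288, -0.34, 1.997, 0.122, 0.874, -2.153], 'position': [0.462, 0.054, 0.3], 'tool_rot': [-3.14, -0.001, -0.215], 'force': [-0.764, -0.868, -0.36], 'moment': [-0.07, 0.029, 0.027], 'grip_width': 0.068, 'finger_force': 0.0}
[([0.439, 0.059, 0.03], 0.82), ([0.549, 0.116, 0.036], 0.74), ([0.479, -0.062, 0.027], 0.57)]
[([0.435, 0.061, 0.002], 0.81), ([0.478, -0.063, -0.0], 0.68), ([0.545, 0.12, 0.003], 0.62)]
0.84 231 276 146 228
0.77 117 212 44 135
0.58 324 424 87 148
```

View pics/c.png

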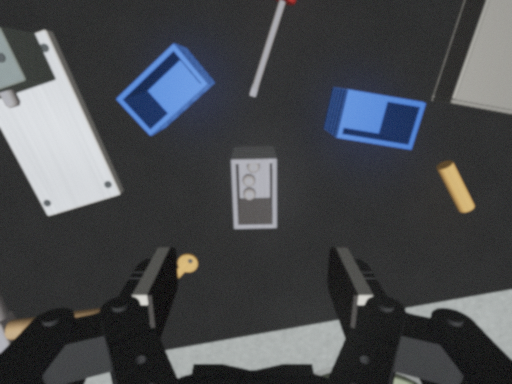

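The wrist view shows the grey shell with its rim corners at (232,159), (277,158), (277,229) and (234,230), and three balls inside around (250,180). It is nearly aligned with the tool.

```bash
python3 - <<'E'
from h import *
f=bot.grab_frame('wrist'); pz=pose()
P=ray(f,[(231.5,158.5),(277,158),(277.5,229),(234,229.5)],.062,pz); print(np.round(P,3).tolist())
c=P.mean(0); print('c',c.round(4),[np.linalg.norm(P[i]-P[(i+1)%4]).round(4) for i in range(4)])
a=P[0]+P[1]-P[2]-P[3]; h=np.arctan2(a[1],a[0]); b=P[0]+P[3]-P[1]-P[2]; print('head',h,np.arctan2(b[1],b[0])-np.pi/2)
# jig bed edges (bed top z=.014): near corners and side edges
J=ray(f,[(50,214),(121,191),(38,33),(6,140)],.014,pz); print('jig',np.round(J,3).tolist())
yaw=h; be=np.radians(40)
R=Ro.from_euler('xyz',[np.pi,be,yaw]); z=R.apply([0,0,1]); g=np.array([c[0],c[1],.042]); t=g-.054*z
s=plan(t-.09*z,[np.pi,be,yaw],10); s=plan(t,[np.pi,be,yaw],5,s)
E
```

```text
[[0.472, 0.066, 0.062], [0.463, 0.025, 0.062], [0.392, 0.039, 0.062], [0.401, 0.081, 0.062]]
c [0.4319 0.0528 0.062 ] [np.float64(0.0421), np.float64(0.0722), np.float64(0.0432), np.float64(0.0722)]
head -0.19559068114266315 -0.20648695481718682
jig [[0.443, 0.287, 0.014], [0.452, 0.199, 0.014], [0.62, 0.223, 0.014], [0.532, 0.298, 0.014]]
rows 10 [10.9, 0.1, 12.3] [-0.0008, -0.0698, -0.0023]
rows 5 [0.0, -0.0, 18.0] [0.0, 0.0, 0.0]
```

```bash

python3 -m jog '[[[10.9,0,12.3,-0.0008,-0.0698,-0.0023,0.8],[10.9,0,12.3,-0.0008,-0.0698,-0.0023,0.8],[10.9,0,12.3,-0.0008,-0.0698,-0.0023,0.8],[10.9,0,12.3,-0.0008,-0.0698,-0.0023,0.8],[10.9,0,12.3,-0.0008,-0.0698,-0.0023,0.8]]]'
python3 -m jog '[[[10.9,0,12.3,-0.0008,-0.0698,-0.0023,0.8],[10.9,0,12.3,-0.0008,-0.0698,-0.0023,0.8],[10.9,0,12.3,-0.0008,-0.0698,-0.0023,0.8],[10.9,0,12.3,-0.0008,-0.0698,-0.0023,0.8],[10.9,0,12.3,-0.0008,-0.0698,-0.0023,0.8]]]'
python3 -m jog '[[[0,0,0,0,0,0,0.8]]]'
python3 - <<'E'
from h import *
st(); f=bot.grab_frame('wrist'); save(f,'d')
c=np.array([.433,.054]); h=-.2
be=np.radians(40)
R=Ro.from_euler('xyz',[np.pi,be,h]); z=R.apply([0,0,1]); g=np.array([c[0],c[1],.042]); t=g-.054*z
plan(t,[np.pi,be,h],5)
E
```

```text
clock: 4.45
position: [0.5049, 0.0393, 0.2315]
tool_rot: [3.14, 0.351, -0.208]
force: [0.1, -0.4, 0.3]
grip_width: 0.0681
finger_force: 0.0
clock: 4.95
position: [0.5235, 0.0354, 0.1518]
tool_rot: [-3.141, 0.7, -0.195]
force: [-1.3, 0.2, 1.1]
grip_width: 0.0686
finger_force: 0.0
clock: 5.05
position: [0.5227, 0.0352, 0.1497]
tool_rot: [3.141, 0.703, -0.196]
force: [-1.2, -0.2, 0.5]
grip_width: 0.0684
finger_force: 0.0
{'clock': 5.05, 'qpos': [0.105, 0.887, -0.319, 1.539, 0.002, 1.407, -1.955], 'position': [0.523, 0.035, 0.15], 'tool_rot': [3.141, 0.703, -0.196], 'force': [-1.208, -0.165, 0.55], 'moment': [-0.14, -0.642, 0.045], 'grip_width': 0.068, 'finger_force': 0.0}
rows 5 [-0.0, -0.1, 17.7] [0.0006, 0.0002, 0.0007]
```

View pics/d.png

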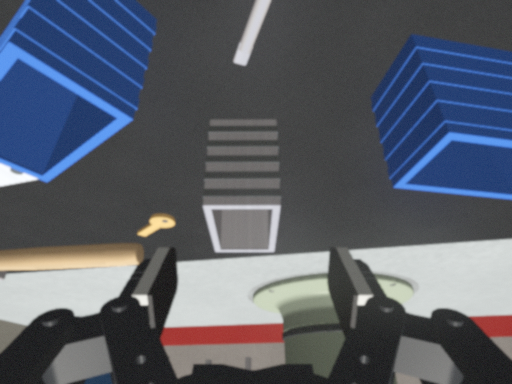

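The shell's rim is centred at column 243 and the fingers at about 253, so the shell lies about 5 mm toward −tool y. That agrees with the networks' y of about 0.059. I'll correct for it, descend and grip.

```bash

python3 -m jog '[[[0.5,-1.1,17.6,0,0,0,0.8],[0.5,-1.1,17.6,0,0,0,0.8],[0.5,-1.1,17.6,0,0,0,0.8],[0.5,-1.1,17.6,0,0,0,0.8],[0.5,-1.1,17.6,0,0,0,0.8]]]' 70
python3 -m jog '[[[0,0,0,0,0,0,0.8],[0,0,0,0,0,0,0.0],[0,0,0,0,0,0,0.0],[0,0,0,0,0,0,0.0],[0,0,0,0,0,0,0.0]]]' 70
python3 -m jog '[[[0,0,0,0,0,0,0.0]]]'
python3 - <<'E'
from h import *
st(); b=bot.grab_frame('side'); save(b,'e')
E
```

```text
clock: 5.6
position: [0.4709, 0.0522, 0.0843]
tool_rot: [-3.141, 0.694, -0.194]
force: [0.1, -0.0, 0.3]
grip_width: 0.0682
finger_force: 0.0
clock: 6.1
position: [0.4719, 0.0521, 0.0846]
tool_rot: [-3.141, 0.696, -0.194]
force: [2.1, -2.2, 9.4]
grip_width: 0.0414
finger_force: 68.6
clock: 6.2
position: [0.472, 0.052, 0.0846]
tool_rot: [-3.141, 0.696, -0.195]
force: [2.2, -1.6, 9.8]
grip_width: 0.0415
finger_force: 68.6
{'clock': 6.2, 'qpos': [0.09, 0.929, -0.326, 1.691, 0.011, 1.205, -1.972], 'position': [0.472, 0.052, 0.085], 'tool_rot': [-3.141, 0.696, -0.195], 'force': [2.202, -1.559, 9.787], 'moment': [-0.239, 0.162, 0.154], 'grip_width': 0.042, 'finger_force': 68.583}
```

```bash
python3 - <<'E'
from h import *
p,R=pose(); plan(p+[.06,-.03,.17],R.as_euler('xyz'),8)
E
cat > fk.py <<'E'
import numpy as np
from scipy.spatial.transform import Rotation as Ro
from scipy.optimize import least_squares
D=[([1.105,.522,-.036,1.6,.021,1.021,-.113],[.241,-.576,.303],[-3.14,0,.396]),
([.038,.288,-.34,1.997,.122,.874,-2.153],[.462,.054,.3],[-3.14,-.001,-.215]),
([.105,.887,-.319,1.539,.002,1.407,-1.955],[.523,.035,.15],[3.141,.703,-.196]),
([.09,.929,-.326,1.691,.011,1.205,-1.972],[.472,.052,.085],[-3.141,.696,-.195])]
def fk(q,P,s):
    # P: d1,L1,L2,L3,a_elbow,a_elbow2,a_wrist,off1,off7 ; s sign of roll joints
    d1,L1,L2,L3,ae,ae2,aw,o1,o7=P
    R=Ro.from_euler('z',s[0]*q[0]+o1); p=np.array([0,0,d1])
    R=R*Ro.from_euler('y',q[1])*Ro.from_euler('z',s[1]*q[2]); p=p+R.apply([ae,0,L1])
    R=R*Ro.from_euler('y',q[3])*Ro.from_euler('z',s[2]*q[4]); p=p+R.apply([ae2,0,L2])
    R=R*Ro.from_euler('y',q[5]); p=p+R.apply([aw,0,0])
    R=R*Ro.from_euler('z',s[3]*q[6]+o7); return p+R.apply([0,0,L3]),R
def res(P,s):
    o=[]
    for q,p,e in D:
        a,R=fk(q,P,s); o+=list((a-p)*5)+list((R.inv()*Ro.from_euler('xyz',e)).as_rotvec())
    return np.r_[o,np.array(P)[4:7]*.02]
if __name__=='__main__':
    import itertools
    out=[]
    for s in itertools.product([1,-1],repeat=4):
        for o7 in(0,1.57,3.14,-1.57):
          for o1 in (0,3.14):
            r=least_squares(res,[.3,.4,.4,.25,0,0,0,o1,o7],args=(s,)); out.append((r.cost,s,r.x.round(4).tolist()))
    out.sort(key=lambda t:t[0])
    for t in out[:5]: print(t)
E
python3 fk.py
```

```text
rows 8 [-7.4, 2.2, -21.5] [0.0, 0.0, 0.0]
(np.float64(0.006649214009405086), (-1, -1, -1, -1), [0.2887, 0.5781, 0.3848, 0.3107, -0.0285, -0.0094, -0.0306, -0.0979, 1.4839])
(np.float64(0.006649214009407566), (-1, -1, -1, -1), [0.2887, 0.5781, 0.3848, 0.3107, -0.0285, -0.0094, -0.0306, -0.0979, 1.4839])
(np.float64(0.00664921400940796), (-1, -1, -1, -1), [0.2887, 0.5781, 0.3848, 0.3107, -0.0285, -0.0094, -0.0306, -0.0979, 1.4839])
(np.float64(0.00664921400940862), (-1, -1, -1, -1), [0.2887, 0.5781, 0.3848, 0.3107, -0.0285, -0.0094, -0.0306, -0.0979, 1.4839])
(np.float64(0.060275188078900116), (-1, -1, 1, -1), [0.2889, 0.4741, 0.3816, 0.2524, -0.0626, -0.0406, -0.0853, -0.1202, 1.4175])
```

```bash

python3 -m jog '[[[-7.4,2.2,-21.5,0,0,0,0],[-7.4,2.2,-21.5,0,0,0,0],[-7.4,2.2,-21.5,0,0,0,0],[-7.4,2.2,-21.5,0,0,0,0],[-7.4,2.2,-21.5,0,0,0,0]]]'
python3 -m jog '[[[-7.4,2.2,-21.5,0,0,0,0],[-7.4,2.2,-21.5,0,0,0,0],[-7.4,2.2,-21.5,0,0,0,0],[0,0,0,0,0,0,0]]]'
python3 - <<'E'
from h import *
import fk, itertools
from scipy.optimize import least_squares
s=bot.observe(); st()
fk.D.append((s['qpos'],s['position'],s['tool_rot']))
# pure rotation check with sign hypotheses
for sg in itertools.product([1,-1],repeat=4):
    def f(x):
        o=[]
        for q,p,e in fk.D:
            R=Ro.from_euler('z',sg[0]*q[0]+x[0])*Ro.from_euler('y',q[1]+x[1])*Ro.from_euler('z',sg[1]*q[2]+x[2])*Ro.from_euler('y',q[3]+x[3])*Ro.from_euler('z',sg[2]*q[4]+x[4])*Ro.from_euler('y',q[5])*Ro.from_euler('z',sg[3]*q[6]+x[5])
            o+=list((R.inv()*Ro.from_euler('xyz',e)).as_rotvec())
        return np.r_[o,.001*np.array(x)]
    r=min((least_squares(f,[0,0,0,0,0,o]) for o in(1.57,-1.57,0)),key=lambda r:r.cost)
    if r.cost<.01: print(sg,r.cost,r.x.round(3), np.abs(r.fun).max())
E
```

```text
clock: 6.75
position: [0.5095, 0.0332, 0.191]
tool_rot: [-3.141, 0.696, -0.194]
force: [0.3, 0.7, -3.5]
grip_width: 0.0416
finger_force: 69.9
clock: 7.15
position: [0.533, 0.0219, 0.2557]
tool_rot: [-3.14, 0.693, -0.195]
force: [0.7, -0.3, -4.7]
grip_width: 0.0411
finger_force: 69.3
{'clock': 7.15, 'qpos': [0.126, 0.759, -0.326, 1.476, -0.021, 1.587, -1.95], 'position': [0.533, 0.022, 0.256], 'tool_rot': [-3.14, 0.693, -0.195], 'force': [0.725, -0.277, -4.743], 'moment': [-0.234, -1.111, -0.024], 'grip_width': 0.041, 'finger_force': 69.325}
(-1, 1, 1, -1) 0.004598876427582711 [-0.252  2.144  0.657 -2.184 -0.354  0.87 ] 0.05779149832679213
(-1, 1, -1, -1) 1.218724972299904e-05 [ 1.000e-03  3.140e+00  2.000e-03 -3.140e+00  1.000e-03  1.569e+00] 0.0031398758777986995
(-1, -1, 1, -1) 0.004595147964107567 [-0.252 -0.997 -0.657  0.957 -0.354  0.87 ] 0.05778967678226973
(-1, -1, -1, -1) 2.3288362370131185e-06 [ 1.000e-03 -2.000e-03 -2.000e-03  2.000e-03  1.000e-03  1.569e+00] 0.0015691473394166785
```

```bash
cat > ik.py <<'E'
from h import *
from scipy.optimize import least_squares
import fk
s=bot.observe(); fk.D.append((s['qpos'],s['position'],s['tool_rot']))
lo=np.array([-2.91,-.3,-1.5,.17,-1.26,.16,-2.52]); hi=np.array([2.91,2.13,1.42,2.43,4.41,1.93,2.52])
Ez=lambda a:Ro.from_euler('z',a); Ey=lambda a:Ro.from_euler('y',a)
def FK(q,P):
    P=np.array(P).reshape(-1,3); R=Ez(-q[0]); p=R.apply(P[0]*[0,1,1])
    R=R*Ey(q[1])*Ez(-q[2]); p=p+R.apply(P[1])
    R=R*Ey(q[3])*Ez(-q[4]); p=p+R.apply(P[2])
    R=R*Ey(q[5]); p=p+R.apply(P[3]*[1,1,0])
    R=R*Ez(-q[6]+np.pi/2); return p+R.apply([0,0,P[3][2]]),R
x0=np.array([0,0,.3, 0,0,.4, 0,0,.4, 0,0,.25])
P=least_squares(lambda P:np.r_[np.concatenate([(FK(q,P)[0]-p)*1000 for q,p,e in fk.D]),(P-x0)*3],x0).x
def ik(p,R,q0,reg=.02):
    def f(q):
        a,b=FK(q,P); return np.r_[(a-p)*10,(b.inv()*R).as_rotvec()*2,(q-q0)*reg]
    r=least_squares(f,np.clip(q0,lo+.03,hi-.03),bounds=(lo+.02,hi-.02),max_nfev=60)
    a,b=FK(r.x,P); return r.x,np.linalg.norm(a-p)*1000,(b.inv()*R).magnitude()
def pose_of(psi,th,g): # TCP pose for grasp point g
    R=Ro.from_euler('xyz',[np.pi,th,psi]); return np.array(g)-R.apply([0,0,.054]),R
def path(q,poses):
    qs=[];worst=0;e=0
    for p,R in poses:
        qn,ep,er=ik(p,R,q); worst=max(worst,np.abs(qn-q).max()); e=max(e,ep/5,er/.03); q=qn; qs.append(q)
    return q,worst,e
E
python3 - <<'E'
from ik import *
print(P.round(4).reshape(4,3).tolist(), max(np.linalg.norm(FK(q,P)[0]-p) for q,p,e in fk.D))
q0=np.array(s['qpos']); p0,R0=pose(); g0=p0+R0.apply([0,0,.054]); psi0=-.195
G=np.array([.535,-.235,.17])
for psi in np.arange(-2.6,2.7,.4):
    dps=(psi-psi0); N=12
    A=[pose_of(psi0+dps*k/N,.696,g0+(G+[0,0,.06]-g0)*k/N) for k in range(1,N+1)]
    qa,wa,ea=path(q0,A)
    B=[pose_of(psi,.696+(-1.36-.696)*k/16,G+[0,0,.06-.03*k/16]) for k in range(1,17)]
    qb,wb,eb=path(qa,B)
    print(round(psi,2),'A',round(wa,2),round(ea,2),'B',round(wb,2),round(eb,2),qb.round(2))
E
```

```text
[[0.0, -0.0224, 0.3195], [0.0018, -0.0376, 0.5286], [-0.0009, 0.0006, 0.4196], [0.0009, 0.0006, 0.2542]] 0.0003182992348923077
-2.6 A 0.18 1.33 B 0.44 28.52 [-0.46  1.61  1.4   1.25 -0.17  1.77 -2.5 ]
-2.2 A 0.14 0.0 B 0.34 23.01 [-0.74  1.47  1.4   1.76 -0.49  0.96 -2.5 ]
-1.8 A 0.05 0.0 B 0.22 12.68 [-0.94  1.57  1.4   2.08 -0.78  0.41 -2.5 ]
-1.4 A 0.05 0.0 B 0.25 1.82 [-1.03  1.67  1.4   2.17 -0.85  0.24 -2.5 ]
-1.0 A 0.04 0.0 B 1.13 8.77 [-1.07  1.71  1.4   2.23 -1.24  0.18 -2.08]
-0.6 A 0.04 0.0 B 1.14 21.75 [-1.09  1.71  1.4   2.24 -1.24  0.18 -1.99]
-0.2 A 0.04 0.0 B 1.02 14.68 [ 1.77  2.07 -1.48  2.41  3.18  0.75 -2.5 ]
0.2 A 0.05 0.0 B 1.04 3.24 [ 1.77  1.53 -1.48  2.24  2.49  0.22 -2.5 ]
0.6 A 0.07 0.0 B 0.15 0.0 [ 1.73  1.45 -1.41  2.02  0.04  0.31 -0.01]
1.0 A 0.08 0.0 B 0.11 0.0 [ 1.55  1.35 -1.26  1.71 -0.19  0.88  0.26]
1.4 A 0.1 0.0 B 0.12 0.0 [ 1.31  1.31 -1.1   1.4  -0.22  1.38  0.37]
1.8 A 0.13 0.0 B 0.17 0.0 [ 1.06  1.32 -0.97  1.1  -0.19  1.82  0.47]
2.2 A 0.18 0.0 B 0.28 7.08 [ 0.91  1.25 -0.84  1.06 -0.12  1.91  0.66]
2.6 A 0.25 0.0 B 0.71 13.19 [ 0.51  1.07 -0.21  1.11 -0.13  1.91  1.27]
```

```bash
python3 - <<'E'
from ik import *
G=np.array([.541,-.212,.165]); e=lambda R:R.as_euler('xyz')
p,R=pose_of(1.17,.696,G); s1=plan(p,e(R),15)
p,R=pose_of(1.17,-1.36,G+[0,0,-.045]); plan(p,e(R),20,s1)
q0=np.array(s['qpos']); p0,R0=pose()
E
```

```text
rows 15 [-1.6, 13.8, 5.6] [-0.0583, -0.0002, -0.0699]
rows 20 [-6.3, -0.0, 2.9] [0.0, 0.1028, 0.0]
```

```bash

python3 -m jog '[[[-1.6,13.8,5.6,-0.0583,0,-0.0699,0],[-1.6,13.8,5.6,-0.0583,0,-0.0699,0],[-1.6,13.8,5.6,-0.0583,0,-0.0699,0],[-1.6,13.8,5.6,-0.0583,0,-0.0699,0],[-1.6,13.8,5.6,-0.0583,0,-0.0699,0]]]' | head -3
python3 -m jog '[[[-1.6,13.8,5.6,-0.0583,0,-0.0699,0],[-1.6,13.8,5.6,-0.0583,0,-0.0699,0],[-1.6,13.8,5.6,-0.0583,0,-0.0699,0],[-1.6,13.8,5.6,-0.0583,0,-0.0699,0],[-1.6,13.8,5.6,-0.0583,0,-0.0699,0]]]' | head -3
python3 -m jog '[[[-1.6,13.8,5.6,-0.0583,0,-0.0699,0],[-1.6,13.8,5.6,-0.0583,0,-0.0699,0],[-1.6,13.8,5.6,-0.0583,0,-0.0699,0],[-1.6,13.8,5.6,-0.0583,0,-0.0699,0],[-1.6,13.8,5.6,-0.0583,0,-0.0699,0]]]' | head -3
python3 -m jog '[[[0,0,0,0,0,0,0]]]' | head -1
python3 - <<'E'
from ik import *
st()
G=np.array([.541,-.212,.165])
B=[pose_of(1.17,.696+(-1.36-.696)*k/20,G+[0,0,-.045*k/20]) for k in range(1,21)]
print(path(np.array(s['qpos']),B)); plan(B[-1][0],B[-1][1].as_euler('xyz'),20)
f=bot.grab_frame('top'); print([(np.round(d['xyz'],3).tolist(),round(d['conf'],2)) for d in bot.spot_point('shell_center',f)[:4]])
E
```

```text
clock: 7.65
position: [0.5063, -0.0461, 0.2361]
tool_rot: [-3.139, 0.698, 0.266]
clock: 8.15
position: [0.5142, -0.1181, 0.2196]
tool_rot: [-3.137, 0.696, 0.723]
clock: 8.65
position: [0.5529, -0.1792, 0.203]
tool_rot: [-3.137, 0.695, 1.179]
clock: 8.75
{'clock': 8.75, 'qpos': [0.223, 0.737, -0.404, 1.722, 0.882, 1.325, -1.032], 'position': [0.553, -0.18, 0.203], 'tool_rot': [-3.137, 0.695, 1.176], 'force': [-0.566, -0.674, -2.77], 'moment': [1.093, -0.364, 0.004], 'grip_width': 0.041, 'finger_force': 69.972}
(array([ 1.46124704,  1.51082157, -1.25533125,  1.58335345,  0.00203328,
        1.03113284,  0.24429576]), np.float64(0.09164669271835357), 0.0008213266720933263)
rows 20 [-6.2, 0.1, 2.7] [-0.0003, 0.1028, 0.0001]
[([0.544, 0.117, 0.032], 0.84), ([0.482, -0.063, 0.029], 0.67), ([0.542, -0.213, 0.149], 0.6), ([0.539, -0.215, 0.121], 0.2)]
```

```bash

python3 -m jog '[[[-6.2,0,2.7,0,0.103,0,0],[-6.2,0,2.7,0,0.103,0,0],[-6.2,0,2.7,0,0.103,0,0],[-6.2,0,2.7,0,0.103,0,0],[-6.2,0,2.7,0,0.103,0,0]]]' | head -3
python3 -m jog '[[[-6.2,0,2.7,0,0.103,0,0],[-6.2,0,2.7,0,0.103,0,0],[-6.2,0,2.7,0,0.103,0,0],[-6.2,0,2.7,0,0.103,0,0],[-6.2,0,2.7,0,0.103,0,0]]]' | head -4
python3 - <<'E'
from ik import *
st(); p,R=pose_of(1.17,-1.36,[.541,-.212,.120]); plan(p,R.as_euler('xyz'),10)
E
```

```text
clock: 9.35
position: [0.5399, -0.2093, 0.2069]
tool_rot: [-3.139, 0.176, 1.169]
clock: 9.85
position: [0.528, -0.2377, 0.1928]
tool_rot: [-3.138, -0.339, 1.168]
force: [-1.2, -0.3, -3.9]
{'clock': 9.85, 'qpos': [1.04, 0.771, -0.863, 1.772, 0.304, 0.813, -0.266], 'position': [0.528, -0.238, 0.193], 'tool_rot': [-3.138, -0.339, 1.168], 'force': [-1.214, -0.288, -3.902], 'moment': [-0.55, 0.265, 0.0], 'grip_width': 0.041, 'finger_force': 70.022}
rows 10 [-6.4, 0.2, 2.7] [-0.0001, 0.1021, -0.0004]
```

```bash

python3 -m jog '[[[-6.4,0,2.7,0,0.102,0,0],[-6.4,0,2.7,0,0.102,0,0],[-6.4,0,2.7,0,0.102,0,0],[-6.4,0,2.7,0,0.102,0,0],[-6.4,0,2.7,0,0.102,0,0]]]' | head -3
python3 -m jog '[[[-6.4,0,2.7,0,0.102,0,0],[-6.4,0,2.7,0,0.102,0,0],[-6.4,0,2.7,0,0.102,0,0],[-6.4,0,2.7,0,0.102,0,0],[-6.4,0,2.7,0,0.102,0,0]]]' | head -4
python3 -m jog '[[[0,0,0,0,0,0,0],[0,0,0,0,0,0,0],[0,0,0,0,0,0,0],[0,0,0,0,0,0,0],[0,0,0,0,0,0,0]]]' | head -4
python3 - <<'E'
from ik import *
st(); f=bot.grab_frame('wrist'); g=bot.grab_frame('side'); t=bot.grab_frame('top')
big=lambda im,x0,x1,y0,y1:cv2.resize(im[y0:y1,x0:x1],(400,300),interpolation=cv2.INTER_CUBIC)
im=np.vstack([np.hstack([big(f['img'],0,512,0,384),big(g['img'],200,360,80,200)]),np.hstack([big(t['img'],260,420,110,230),big(t['img'],100,420,60,300)])])
cv2.imwrite('pics/g.png',im[:,:,::-1])
for k in range(3):
  for n,F in(('t',t),('s',g),('w',f)): print(k,n,[(np.round(d['xyz'],3).tolist(),round(d['conf'],2)) for d in bot.spot_point(f'ball{k}_center',F)[:4]]) if k==0 else 0
E
```

```text
clock: 10.35
position: [0.5199, -0.2568, 0.1646]
tool_rot: [-3.135, -0.849, 1.164]
clock: 10.85
position: [0.5183, -0.2608, 0.13]
tool_rot: [-3.116, -1.359, 1.145]
force: [-0.4, -0.4, -4.0]
clock: 11.35
position: [0.5186, -0.2603, 0.1312]
tool_rot: [-3.133, -1.352, 1.163]
force: [-0.4, 0.6, -4.3]
{'clock': 11.35, 'qpos': [1.452, 1.484, -1.221, 1.587, -0.038, 1.028, 0.278], 'position': [0.519, -0.26, 0.131], 'tool_rot': [-3.133, -1.352, 1.163], 'force': [-0.37, 0.56, -4.313], 'moment': [-1.637, 0.696, -0.001], 'grip_width': 0.041, 'finger_force': 70.397}
0 t []
0 s [([0.562, 0.264, 0.042], 0.74), ([0.496, -0.279, 0.014], 0.6)]
0 w [([0.555, -0.173, 0.137], 0.58), ([0.56, 0.26, 0.046], 0.57)]
```

View pics/g.png

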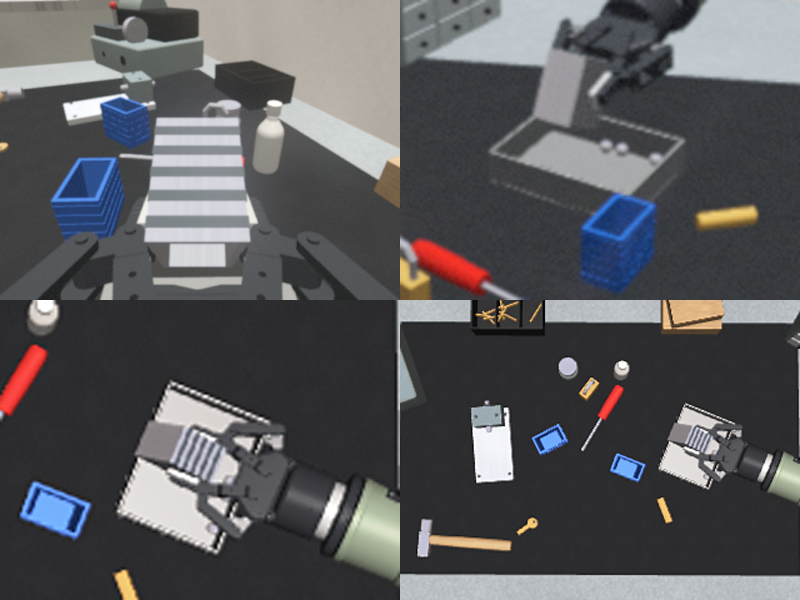

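All three balls are in the tray: the side crop shows them at about (606,147), (622,150) and (655,158). Next I'll carry the shell over to the jig.

```bash
python3 - <<'E'
from ik import *
q0=np.array(s['qpos']); p0,R0=pose(); up=p0+[0,0,.16]
def interp(a,b,N):
    (p0,R0),(p1,R1)=a,b; w=(R0.inv()*R1).as_rotvec()/N
    S=sum(Ro.from_rotvec(k*w).as_matrix() for k in range(N)); t=np.linalg.solve(S,R0.inv().apply(p1-p0))
    o=[];p,R=p0,R0
    for k in range(N): p=p+R.apply(t); R=R*Ro.from_rotvec(w); o.append((p,R))
    return o
hj=.1; J=np.array([.574,.26,0]); d=np.array([np.cos(hj),np.sin(hj),0])
tgt=pose_of(hj+np.pi,.696,J-.13*d+[0,0,.20])
for name,mids in (('direct',[]),('up',[(up,R0)]),('untip',[pose_of(1.163,.2,[.541,-.212,.28])]),('mid',[pose_of(1.163,-.5,[.541,-.15,.28])]),('midu',[pose_of(1.163,.696,[.541,-.15,.28]),pose_of(2.2,.696,[.52,.05,.27])])):
    a=(p0,R0); q=q0; L=[]
    for m in mids+[tgt]:
        ps=interp(a,m,24); q,w,e=path(q,ps); L.append((round(w,2),round(e,2),(a[1].inv()*m[1]).magnitude().round(2),min(p[2] for p,_ in ps).round(2))); a=m
    print(name,L,q.round(2))
E
```

```text
Traceback (most recent call last):
AttributeError: 'float' object has no attribute 'round'
```

```bash
cat >> ik.py <<'E'
def interp(a,b,N):
    (p0,R0),(p1,R1)=a,b; w=(R0.inv()*R1).as_rotvec()/N
    S=sum(Ro.from_rotvec(k*w).as_matrix() for k in range(N)); t=np.linalg.solve(S,R0.inv().apply(p1-p0))
    o=[];p,R=p0,R0
    for k in range(N): p=p+R.apply(t); R=R*Ro.from_rotvec(w); o.append((p,R))
    return o
E
python3 - <<'E'
from ik import *
q0=np.array(s['qpos']); p0,R0=pose(); up=p0+[0,0,.16]
hj=.1; J=np.array([.574,.26,0]); d=np.array([np.cos(hj),np.sin(hj),0])
tgt=pose_of(hj+np.pi,.696,J-.13*d+[0,0,.20])
for name,mids in (('direct',[]),('up',[(up,R0)]),('untip',[pose_of(1.163,.2,[.541,-.212,.28])]),('mid',[pose_of(1.163,-.5,[.541,-.15,.28])]),('midu',[pose_of(1.163,.696,[.541,-.15,.28]),pose_of(2.2,.696,[.52,.05,.27])])):
    a=(p0,R0); q=q0; L=[]
    for m in mids+[tgt]:
        ps=interp(a,m,24); q,w,e=path(q,ps); L.append((round(w,2),round(e,2),round((a[1].inv()*m[1]).magnitude(),2),round(min(p[2] for p,_ in ps),2))); a=m
    print(name,L,q.round(2))
E
```

```text
direct [(np.float64(0.23), 0.0, 2.61, np.float64(0.15))] [-0.05  0.49 -1.08  2.38  1.66  0.94 -0.71]
up [(np.float64(0.01), 0.0, 0.0, np.float64(0.14)), (np.float64(0.29), 0.01, 2.61, np.float64(0.24))] [-0.11  0.46 -1.    2.38  1.66  0.89 -0.72]
untip [(np.float64(0.06), 0.0, 1.55, np.float64(0.14)), (np.float64(0.06), 0.0, 2.11, np.float64(0.24))] [-0.03  0.5  -1.11  2.38  1.66  0.95 -0.7 ]
mid [(np.float64(0.04), 0.0, 0.85, np.float64(0.14)), (np.float64(0.11), 0.0, 2.28, np.float64(0.24))] [-0.06  0.49 -1.07  2.38  1.66  0.93 -0.71]
midu [(np.float64(0.08), 0.0, 2.05, np.float64(0.14)), (np.float64(0.02), 0.0, 1.04, np.float64(0.31)), (np.float64(0.03), 0.0, 1.04, np.float64(0.24))] [-0.03  0.5  -1.11  2.38  1.66  0.96 -0.7 ]
```

```bash
python3 - <<'E'
from ik import *
q=np.array(s['qpos']); a=pose()
hj=.1; J=np.array([.574,.26,0]); d=np.array([np.cos(hj),np.sin(hj),0])
for m,N in ((pose_of(1.163,.696,[.541,-.15,.28]),20),(pose_of(2.2,.696,[.53,.06,.26]),10),(pose_of(hj+np.pi,.696,J-.085*d+[0,0,.20]),10),(pose_of(hj+np.pi,.696,J-.075*d+[0,0,.056]),6),(pose_of(hj+np.pi,.696,J-.035*d+[0,0,.056]),6)):
    print(m[0].round(3)); ps=interp(a,m,N); q,w,e=path(q,ps); plan(m[0],m[1].as_euler('xyz'),N,a); a=m; print(round(w,2),round(e,2),q.round(2))
E
```

```text
[ 0.555 -0.118  0.321]
rows 20 [12.3, -1.2, -7.4] [-0.0003, -0.1025, 0.0004]
0.09 0.0 [ 0.27  0.63 -0.63  1.62  0.83  1.61 -1.01]
[0.51  0.088 0.301]
rows 10 [18.0, -3.4, -12.4] [-0.0665, 0.0, -0.0796]
0.05 0.0 [ 0.08  0.5  -0.91  2.02  1.14  1.3  -0.8 ]
[0.455 0.248 0.241]
rows 10 [13.6, 12.3, -3.5] [-0.0668, -0.0, -0.0799]
0.06 0.0 [ 0.01  0.55 -1.08  2.29  1.69  0.93 -0.6 ]
[0.465 0.249 0.097]
rows 6 [14.1, -0.0, 19.5] [0.0, -0.0, 0.0]
0.07 0.0 [-0.11  0.92 -0.93  2.32  2.07  1.16 -0.87]
[0.505 0.253 0.097]
rows 6 [-5.1, 0.0, 4.3] [0.0, -0.0, 0.0]
0.02 0.0 [-0.07  0.92 -0.91  2.24  2.07  1.09 -0.79]
```

```bash

python3 -m jog '[[[12.3,-1.2,-7.4,0,-0.1025,0,0],[12.3,-1.2,-7.4,0,-0.1025,0,0],[12.3,-1.2,-7.4,0,-0.1025,0,0],[12.3,-1.2,-7.4,0,-0.1025,0,0],[12.3,-1.2,-7.4,0,-0.1025,0,0]]]' | head -3
python3 -m jog '[[[12.3,-1.2,-7.4,0,-0.1025,0,0],[12.3,-1.2,-7.4,0,-0.1025,0,0],[12.3,-1.2,-7.4,0,-0.1025,0,0],[12.3,-1.2,-7.4,0,-0.1025,0,0],[12.3,-1.2,-7.4,0,-0.1025,0,0]]]' | head -3
python3 -m jog '[[[12.3,-1.2,-7.4,0,-0.1025,0,0],[12.3,-1.2,-7.4,0,-0.1025,0,0],[12.3,-1.2,-7.4,0,-0.1025,0,0],[12.3,-1.2,-7.4,0,-0.1025,0,0],[12.3,-1.2,-7.4,0,-0.1025,0,0]]]' | head -3
python3 -m jog '[[[12.3,-1.2,-7.4,0,-0.1025,0,0],[12.3,-1.2,-7.4,0,-0.1025,0,0],[12.3,-1.2,-7.4,0,-0.1025,0,0],[12.3,-1.2,-7.4,0,-0.1025,0,0],[12.3,-1.2,-7.4,0,-0.1025,0,0]]]' | head -3
python3 -m jog '[[[18,-3.4,-12.4,-0.0665,0,-0.0796,0],[18,-3.4,-12.4,-0.0665,0,-0.0796,0],[18,-3.4,-12.4,-0.0665,0,-0.0796,0],[18,-3.4,-12.4,-0.0665,0,-0.0796,0],[18,-3.4,-12.4,-0.0665,0,-0.0796,0]]]' | head -3
python3 -m jog '[[[18,-3.4,-12.4,-0.0665,0,-0.0796,0],[18,-3.4,-12.4,-0.0665,0,-0.0796,0],[18,-3.4,-12.4,-0.0665,0,-0.0796,0],[18,-3.4,-12.4,-0.0665,0,-0.0796,0],[18,-3.4,-12.4,-0.0665,0,-0.0796,0]]]' | head -3
python3 - <<'E'
from ik import *
st(); t=bot.grab_frame('top'); g=bot.grab_frame('side')
for q in('jig','stop_face','plunger_nose'):
  for n,F in(('t',t),('s',g)): print(q,n,[(np.round(d['xyz'],3).tolist(),round(d['conf'],2)) for d in bot.spot_point(q,F)[:2]])
hj=.1; J=np.array([.574,.26,0]); d=np.array([np.cos(hj),np.sin(hj),0])
m=pose_of(hj+np.pi,.696,J-.085*d+[0,0,.20]); plan(m[0],m[1].as_euler('xyz'),10)
im=cv2.resize(t['img'][120:220,130:210],None,fx=6,fy=6,interpolation=cv2.INTER_CUBIC); cv2.imwrite('pics/j.png',im[:,:,::-1])
E
```

```text
clock: 12.15
position: [0.5095, -0.266, 0.2016]
tool_rot: [-3.138, -0.838, 1.167]
clock: 12.65
position: [0.5147, -0.2381, 0.2675]
tool_rot: [-3.139, -0.326, 1.17]
clock: 13.15
position: [0.5312, -0.1839, 0.3113]
tool_rot: [-3.14, 0.187, 1.171]
clock: 13.65
position: [0.5532, -0.1165, 0.3216]
tool_rot: [-3.138, 0.699, 1.174]
clock: 14.15
position: [0.5567, -0.0073, 0.3109]
tool_rot: [-3.138, 0.693, 1.697]
clock: 14.65
position: [0.5057, 0.0889, 0.3012]
tool_rot: [-3.14, 0.692, 2.214]
{'clock': 14.65, 'qpos': [0.06, 0.479, -0.88, 2.041, 1.136, 1.268, -0.793], 'position': [0.506, 0.089, 0.301], 'tool_rot': [-3.14, 0.692, 2.214], 'force': [0.407, 0.557, -3.057], 'moment': [0.897, 0.635, -0.015], 'grip_width': 0.041, 'finger_force': 69.934}
jig t [([0.573, 0.258, 0.003], 0.83)]
jig s [([0.576, 0.265, -0.0], 0.66)]
stop_face t [([0.579, 0.262, 0.043], 0.59)]
stop_face s [([0.575, 0.259, 0.044], 0.87), ([0.714, -0.053, 0.005], 0.55)]
plunger_nose t [([0.561, 0.261, 0.041], 0.59)]
plunger_nose s [([0.562, 0.264, 0.043], 0.64)]
rows 10 [13.4, 12.5, -3.4] [-0.0663, -0.0003, -0.0795]
```

View pics/j.png

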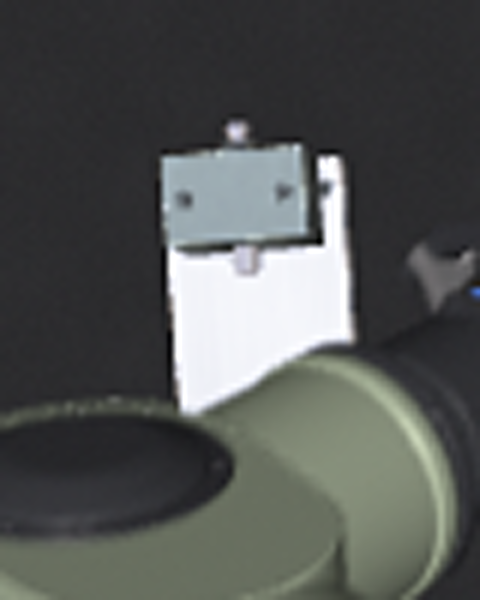

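The top crop shows the stop block's front edge from (170,249) to (308,238) and the plunger at (247,262). The jig is turned about 4 to 5 degrees, so I'll fit the bed edges in the first top image and in the earlier wrist view.

```bash
python3 - <<'E'
from ik import *
t=bot.grab_frame('top')
a=cv2.cvtColor(cv2.imread('pics/a.png'),cv2.COLOR_BGR2GRAY).astype(float)
def edges(line):  # subpixel crossings of 120
    c=[]
    for i in range(len(line)-1):
        if (line[i]-130)*(line[i+1]-130)<0: c.append(i+(130-line[i])/(line[i+1]-line[i]))
    return c
L=[];Rr=[]
for r in range(168,200):
    c=edges(a[r,150:200]); 
    if len(c)>=2: L.append((150+c[0],r)); Rr.append((150+c[-1],r))
B=[]
for x in range(166,187):
    c=edges(a[190:220,x]); 
    if c: B.append((x,190+c[-1]))
for n,E in (('L',L),('R',Rr)):
    W=ray(t,np.array(E),.014); k=np.polyfit(W[:,0],W[:,1],1); print(n,len(E),'heading',np.arctan(k[0]).round(4),'y at .574',np.polyval(k,.574).round(4),'resid',np.std(W[:,1]-np.polyval(k,W[:,0])).round(4))
W=ray(t,np.array(B),.014); k=np.polyfit(W[:,1],W[:,0],1); print('B',np.arctan(-k[0]).round(4),'x at .25',np.polyval(k,.25).round(4))
# stop block top front edge z=.064 (pixels in crop)
print(ray(t,[(130+170/6,120+249/6),(130+308/6,120+238/6)],.064).round(4).tolist())
E
```

```text
L 31 heading 0.0808 y at .574 0.3078 resid 0.0004
R 31 heading 0.0841 y at .574 0.2169 resid 0.0004
B 0.077 x at .25 0.4455
[[0.5706, 0.294, 0.064], [0.5763, 0.2271, 0.064]]
```

```bash
python3 - <<'E'
from ik import *
h=.082; J=np.array([.575,.262,0]); d=np.array([np.cos(h),np.sin(h),0])
m=pose_of(h+np.pi,.696,J-.085*d+[0,0,.16]); plan(m[0],m[1].as_euler('xyz'),10)
E
```

```text
rows 10 [16.1, 12.8, -0.4] [-0.0651, -0.0003, -0.0781]
```

```bash

python3 -m jog '[[[16.1,12.8,-0.4,-0.0651,0,-0.0781,0],[16.1,12.8,-0.4,-0.0651,0,-0.0781,0],[16.1,12.8,-0.4,-0.0651,0,-0.0781,0],[16.1,12.8,-0.4,-0.0651,0,-0.0781,0],[16.1,12.8,-0.4,-0.0651,0,-0.0781,0]]]' | head -3
python3 -m jog '[[[16.1,12.8,-0.4,-0.0651,0,-0.0781,0],[16.1,12.8,-0.4,-0.0651,0,-0.0781,0],[16.1,12.8,-0.4,-0.0651,0,-0.0781,0],[16.1,12.8,-0.4,-0.0651,0,-0.0781,0],[16.1,12.8,-0.4,-0.0651,0,-0.0781,0]]]' | head -3
python3 -m jog '[[[0,0,0,0,0,0,0]]]' | head -1
python3 - <<'E'
from ik import *
st(); f=bot.grab_frame('wrist'); g=bot.grab_frame('side')
im=np.hstack([cv2.resize(f['img'],(400,300)),cv2.resize(g['img'][180:330,150:350],(400,300),interpolation=cv2.INTER_CUBIC)]); cv2.imwrite('pics/k.png',im[:,:,::-1])
h=.082; J=np.array([.575,.262,0]); d=np.array([np.cos(h),np.sin(h),0])
a=pose()
for z,N in((.066,5),(.061,2)):
    m=pose_of(h+np.pi,.696,J-.075*d+[0,0,z]); plan(m[0],m[1].as_euler('xyz'),N,a); a=m
E
```

```text
clock: 15.6
position: [0.5024, 0.1771, 0.2511]
tool_rot: [3.141, 0.693, 2.72]
clock: 16.1
position: [0.455, 0.2526, 0.2013]
tool_rot: [3.14, 0.693, -3.056]
clock: 16.2
{'clock': 16.2, 'qpos': [-0.073, 0.636, -0.984, 2.314, 1.804, 0.971, -0.733], 'position': [0.454, 0.252, 0.2], 'tool_rot': [3.141, 0.691, -3.055], 'force': [0.038, -0.088, -3.362], 'moment': [-0.109, 1.068, -0.102], 'grip_width': 0.042, 'finger_force': 70.001}
rows 5 [10.5, 0.1, 15.8] [-0.0, -0.0006, -0.0003]
rows 2 [1.6, -0.0, 1.9] [-0.0, -0.0, 0.0]
```

View pics/k.png

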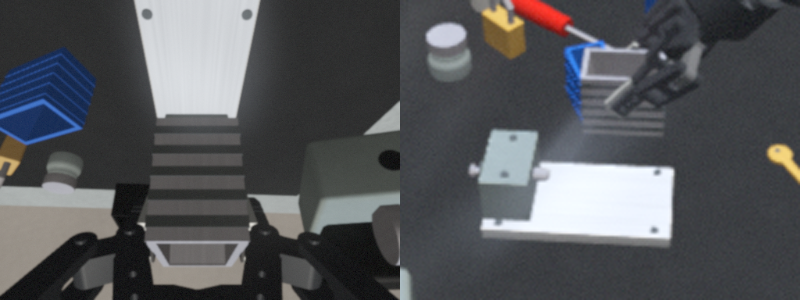

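The shell is upright over the bed and centred on it: the bed edges are at 158 and 238 in the wrist view and the shell at 155 and 241. Now I'll lower it.

```bash

python3 -m jog '[[[10.5,0.1,15.8,0,0,0,0],[10.5,0.1,15.8,0,0,0,0],[10.5,0.1,15.8,0,0,0,0],[10.5,0.1,15.8,0,0,0,0],[10.5,0.1,15.8,0,0,0,0]]]'
python3 -m jog '[[[1.6,0,1.9,0,0,0,0],[1.6,0,1.9,0,0,0,0],[0,0,0,0,0,0,0]]]'
python3 -m jog '[[[0.6,0,0.8,0,0,0,0],[0.6,0,0.8,0,0,0,0],[0,0,0,0,0,0,0]]]'
python3 -m jog '[[[0.6,0,0.8,0,0,0,0],[0,0,0,0,0,0,0]]]'
```

```text
clock: 16.8
position: [0.4663, 0.2531, 0.107]
tool_rot: [3.141, 0.694, -3.062]
force: [0.3, -0.6, -3.2]
grip_width: 0.0412
finger_force: 70.2
clock: 17.1
position: [0.4655, 0.2535, 0.1031]
tool_rot: [3.14, 0.694, -3.06]
force: [-0.7, 0.1, -2.9]
grip_width: 0.0413
finger_force: 69.8
clock: 17.4
position: [0.4654, 0.2535, 0.1008]
tool_rot: [3.14, 0.694, -3.059]
force: [-0.3, -0.2, -3.6]
grip_width: 0.0408
finger_force: 69.8
clock: 17.6
position: [0.4654, 0.2535, 0.0994]
tool_rot: [3.14, 0.693, -3.059]
force: [-0.5, -0.2, -2.9]
grip_width: 0.0414
finger_force: 69.8
```

```bash

python3 -m jog '[[[0.4,0,0.4,0,0,0,0],[0,0,0,0,0,0,0]]]' | grep -E 'pos|^force'
python3 -m jog '[[[0.4,0,0.4,0,0,0,0],[0,0,0,0,0,0,0]]]' | grep -E 'pos|^force'
python3 -m jog '[[[0.4,0,0.4,0,0,0,0],[0,0,0,0,0,0,0]]]' | grep -E 'pos|^force|rot'
```

```text
position: [0.4652, 0.2535, 0.0988]
force: [-0.3, -0.5, -2.9]
position: [0.4652, 0.2535, 0.0985]
force: [-4.1, -1.7, 4.7]
position: [0.4651, 0.2535, 0.0984]
tool_rot: [3.141, 0.695, -3.058]
force: [-9.7, -3.9, 15.9]
```

```bash

python3 -m jog '[[[-0.4,0,-0.4,0,0,0,0],[0,0,0,0,0,0,0]]]' | grep -E 'pos|^force'
python3 -m jog '[[[-3.1,0,2.6,0,0,0,0],[-3.1,0,2.6,0,0,0,0],[-3.1,0,2.6,0,0,0,0],[-3.1,0,2.6,0,0,0,0],[-3.1,0,2.6,0,0,0,0]]]' | grep -E 'pos|^force|rot'
python3 -m jog '[[[-1.5,0,1.3,0,0,0,0],[-1.5,0,1.3,0,0,0,0],[0,0,0,0,0,0,0]]]' | grep -E 'pos|^force|rot'
python3 - <<'E'
from ik import *
st(); g=bot.grab_frame('side'); t=bot.grab_frame('top')
im=np.hstack([cv2.resize(t['img'][130:220,130:230],(400,360),interpolation=cv2.INTER_CUBIC),cv2.resize(g['img'][215:305,180:280],(400,360),interpolation=cv2.INTER_CUBIC)]); cv2.imwrite('pics/l.png',im[:,:,::-1])
h=.082; d=np.array([np.cos(h),np.sin(h),0]); print(pose()[1].inv().apply(d).round(3), pose()[1].inv().apply([0,0,1]).round(3))
E
```

```text
position: [0.4652, 0.2535, 0.0985]
force: [-4.8, -1.7, 5.8]
position: [0.4854, 0.2556, 0.0985]
tool_rot: [3.14, 0.694, -3.058]
force: [-6.8, -0.2, 8.2]
position: [0.4895, 0.256, 0.0985]
tool_rot: [3.14, 0.694, -3.059]
force: [-2.5, 1.9, 4.7]
{'clock': 19.2, 'qpos': [-0.119, 0.904, -0.865, 2.262, 2.071, 1.082, -0.857], 'position': [0.489, 0.256, 0.098], 'tool_rot': [3.14, 0.694, -3.059], 'force': [-2.536, 1.875, 4.676], 'moment': [0.077, 0.365, 0.137], 'grip_width': 0.041, 'finger_force': 71.284}
[-0.769 -0.002  0.64 ] [-0.64   0.001 -0.769]
```

View pics/l.png

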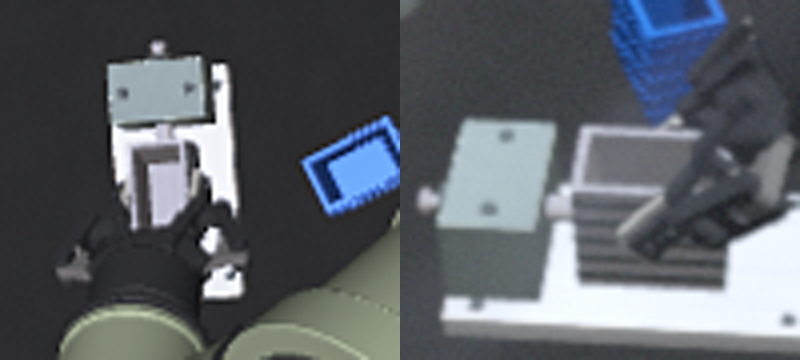

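```bash

python3 -m jog '[[[-1.5,0,1.3,0,0,0,0],[-1.5,0,1.3,0,0,0,0],[-1.5,0,1.3,0,0,0,0],[-1.5,0,1.3,0,0,0,0],[0,0,0,0,0,0,0]]]' | grep -E 'pos|^force|rot'
python3 -m jog '[[[-1.5,0,1.3,0,0,0,0],[-1.5,0,1.3,0,0,0,0],[0,0,0,0,0,0,0]]]' | grep -E 'pos|^force|rot'
python3 -m jog '[[[-0.8,0,0.6,0,0,0,0],[0,0,0,0,0,0,0]]]' | grep -E 'pos|^force|rot'
```

```text
position: [0.4966, 0.2567, 0.0985]
tool_rot: [3.14, 0.693, -3.058]
force: [-15.2, -2.6, 19.1]
position: [0.5002, 0.257, 0.0985]
tool_rot: [3.14, 0.693, -3.057]
force: [-21.5, -4.1, 23.2]
position: [0.501, 0.2571, 0.0985]
tool_rot: [3.14, 0.693, -3.057]
force: [-22.5, -4.3, 24.5]
```

```bash

python3 -m jog '[[[-0.3,0,-0.4,0,0,0,0],[0,0,0,0,0,0,0]]]' | grep -E 'pos|^force|rot'
python3 -m jog '[[[-0.77,0,0.64,0,0,0,0],[-0.77,0,0.64,0,0,0,0],[0,0,0,0,0,0,0]]]' | grep -E 'pos|^force|rot'
python3 -m jog '[[[-0.77,0,0.64,0,0,0,0],[0,0,0,0,0,0,0]]]' | grep -E 'pos|^force|rot'
```

```text
position: [0.5011, 0.257, 0.0986]
tool_rot: [3.14, 0.692, -3.057]
force: [-16.8, -2.7, 14.5]
position: [0.503, 0.2572, 0.0986]
tool_rot: [3.14, 0.692, -3.057]
force: [-17.3, -2.2, 14.9]
position: [0.5039, 0.2573, 0.0986]
tool_rot: [3.14, 0.692, -3.057]
force: [-18.8, -3.2, 16.0]
```

```bash

python3 -m jog '[[[-0.19,0,-0.23,0,0,0,0],[0,0,0,0,0,0,0]]]' | grep -E 'pos|^force'
python3 -m jog '[[[-0.77,0,0.64,0,0,0,0],[0,0,0,0,0,0,0]]]' | grep -E 'pos|^force'
python3 -m jog '[[[-0.77,0,0.64,0,0,0,0],[0,0,0,0,0,0,0]]]' | grep -E 'pos|^force|rot'
```

```text
position: [0.504, 0.2573, 0.0987]
force: [-15.6, -2.1, 10.6]
position: [0.5047, 0.2574, 0.0987]
force: [-20.3, -3.0, 13.9]
position: [0.5047, 0.2573, 0.0986]
tool_rot: [3.14, 0.69, -3.056]
force: [-32.8, -6.9, 25.0]
```

```bash

python3 -m jog '[[[-0.19,0,-0.23,0,0,0,0],[0,0,0,0,0,0,0],[0,0,0,0,0,0,0]]]' | grep -E 'clock|pos|^force|rot'
python3 - <<'E'
from ik import *
st(); g=bot.grab_frame('side'); t=bot.grab_frame('top')
z=lambda im,s:cv2.resize(im,s,interpolation=cv2.INTER_CUBIC)
im=np.hstack([z(t['img'][130:220,130:230],(400,360)),z(g['img'][215:305,180:280],(400,360))]); im=np.vstack([im,np.hstack([z(g['img'][110:180,220:330],(400,230)),z(t['img'][60:300,100:420],(400,230))])]); cv2.imwrite('pics/m.png',im[:,:,::-1])
E
```

```text
clock: 21.9
position: [0.5048, 0.2574, 0.0987]
tool_rot: [3.14, 0.69, -3.056]
force: [-30.2, -5.9, 19.8]
{'clock': 21.9, 'qpos': [-0.106, 0.903, -0.856, 2.229, 2.067, 1.049, -0.817], 'position': [0.505, 0.257, 0.099], 'tool_rot': [3.14, 0.69, -3.056], 'force': [-30.168, -5.881, 19.834], 'moment': [-0.829, 2.56, -0.794], 'grip_width': 0.041, 'finger_force': 74.116}
```

View pics/m.png

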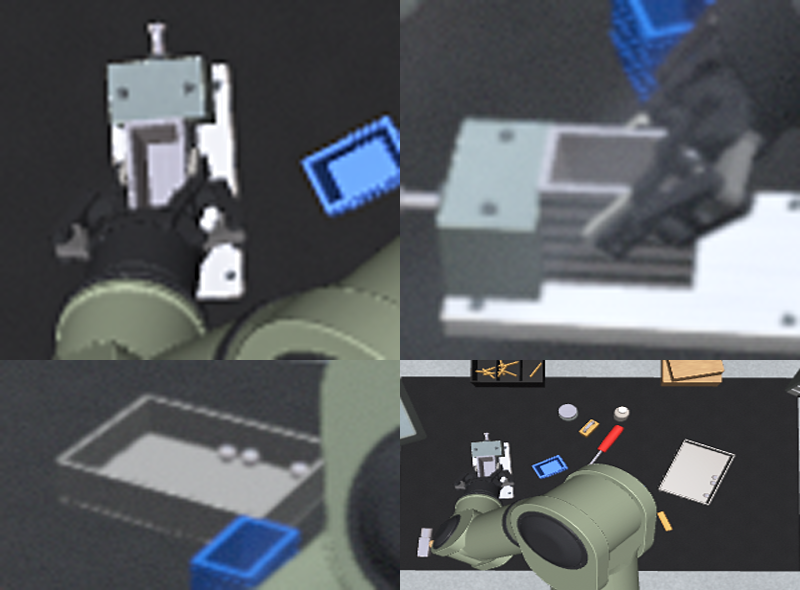

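The shell is flush against the stop face and the plunger's tail sticks out at the back. It stands upright and square on the bed, and all three balls are in the tray, at about (226,453), (250,456) and (299,468). The push is about 30 N. I'm handing the job in.

```bash
python3 -c "
from workcell import bot
print(bot.job_done())"
```

```text
the job is handed in; nothing more can be done
None
```

The job is handed in: all three balls are in the tray, and the shell is upright on the jig, held hard and square against the stop at about 30 N. The clock read 21.9 s, and nothing else was moved as far as the pictures show; the judge returned no verdict.

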